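Hang the slotted carrier on the drying stand

TASK

Hang the steel carrier on the drying stand: lower the overhanging lip of its slot gently onto the headed pin between the two collars, slide the slot sideways over the pin to its end, then let the carrier down so that the pin sits in the notch there. The pin can be clamped a little higher or lower on its post, so feel for it and force nothing. Let go with the carrier hanging upright and still, and leave the other things alone.

Things in the scene. Friction and masses are not known exactly. Their poses are not given: they have to be found in the camera images.
- carrier_grip (a point): Centre of the grey grip bar on top of the loose steel carrier; bar 14 mm thick (x), 66 long (y), 30 high. Carrier: 76 x 106 mm on plan, 183 high, 0.28 to 0.46 kg; this point is 168 mm above its underside. Two low troughs (26 mm high) flank one upright plate, 5 mm thick, in the y-z plane at x = 0, which bears the bar. z up, y along the plate towards the slot's open end.
- carrier_lip (a point): On the underside (slot's ceiling) of the plate's overhanging upper lip, 42 mm (+y) beside and 59.5 mm below carrier_grip; same axes. The lip runs on 10 mm in +y to its end; the lower jaw, 13.5 mm lower, ends 12 mm short of this point (-y), its last 3 mm bevelled. Below this point the plate is cut away for 63 mm. So the slot is 13.5 mm high and open at +y.
- carrier_seat (a point): Where the pin's axis lies when seated: 55.5 mm straight below carrier_grip; same axes. Middle of a notch 14 mm wide (y -7 to +7 mm from here) at the slot's inner end; the notch's top is 5 mm above this point and 9 mm above the slot's ceiling. The slot's inner end is a straight wall at y = -7 mm, level with the notch's side.
- stand_pin (a point): Nominal middle of the neck of the stand's level pin, 160 mm above the worktop; x along the pin to the post, z up. Pin 10 mm thick, pointing to -x; two collars, 26 mm wide, 4 mm thick, leave a bare neck from x = -11 to +11 mm. The clamp is set tight, 12 mm below to 12 mm above this point: this reading does not show it, so feel for the pin's height. x and y are true.
- stand: The drying stand, fixed; origin on the worktop right under stand_pin, same axes. Steel drip base 170 x 150 mm, 17 mm high; post 16 mm thick, 182 mm high, 86 mm behind the origin (+x); on it a black clamp, 26 mm high, that holds the pin.
Things that resemble listed ones, but are neither listed nor needed, are in the scene too. Leave any green look-alike of the stand alone.

How it is judged:
By the outcome, as a careful person would: the job done as asked, in the order asked, and still so for the second after the job is handed in, with the robot touching nothing.
It also fails if it takes over 48 s, if anything falls off the work surface, if the arm or the gripper's body presses on something with over 40 N, if the wrist force passes 120 N, or if a joint passes its speed limit or range.

ROBOT

A 6-joint arm with a two-finger parallel gripper is mounted at the origin on a cart in front of the work surface, level with it; the furniture and walls round the work are solid. World frame = base frame: x ahead of the robot, y to its left, z up, the work surface at z = 0. Lengths are in mm, angles in rad, forces in N, time in s.
With the tool pointing down it reaches from about 350 to 950 mm from the base axis. Payload 17.4 kg.
Tool frame: the origin (TCP) lies on the centre line of the jaws, within the pads' length; the fingertips stand 25 mm ahead of it and the grasp point (between the pads) lies 6 mm ahead of it; y points along the fingers, x is the direction in which the jaws open and shut, and the axes are right-handed (so a half turn about y gives the same grasp; the last joint's range is limited). The gripper opens to 93 mm and grips with 3 to 60 N. Pads are 15 mm wide; open, the fingers measure 128 mm over their backs; the gripper's body (75 mm by 188 mm) begins 65 mm behind the grasp point.
Start: joints at [1.179, 0.116, 1.442, -0, 1.584, -0.038], TCP at [233.872, 633.195, 243.646] pointing down, gripper open.
Joint ranges: [-2.83, 2.83], [-0.83, 2.19], [0.07, 2.5], [-1.14, 4.28], [0.01, 3], [-2.97, 2.97]. Speed limits (rad/s): [1.89, 1.89, 2.22, 3.14, 3.14, 3.14].

INTERFACE

Orientations are given as a unit quaternion [x, y, z, w].
In Python, from rig import read_state, get_image, hand_in gives the robot as it stands.
- The arm moves only by the tool move_arm, never from a script. Its argument "commands" is a list of rows, each a list of 3 entries, a list of its own where there are three numbers: the shift along the tool's x, y, z as a fraction of full scale, then the turn, a rotation vector about the tool's x, y, z as a fraction of full scale, then the opening, from 0 (shut) to 1 (fully open). A call has 1 to 10 rows; each row shifts and turns the commanded pose from where the row before left it, along the tool's axes as they then stand; what a row does not reach is not made up. Full scale, the value 1, is 250 mm for a shift and 90 degrees for a turn. A row lasts 1/12 s, in which the tool goes at most 41.7 mm and 7.16 degrees, less where a joint would pass 70% of its speed; a pose out of reach is approached as far as the arm can. A call with a number of a shift or a turn outside -1 to 1 is refused whole. A call with a gripper value outside its range is refused whole. The fingers move at their own pace and stop on an object; "newtons" is the grip in N (left out, the last holds). Time passes only in rows, so rows that do not move let the fingers close. It gives the time, the measured TCP pose, the force and the opening at its end, in the units of the state.
- read_state(): the state, without advancing time (a new reading comes with each control period).
- get_image(name): name is "side" or "top" or "wrist"; returns a dict with "frame" (420x560x3 uint8, blue, green, red), "fx", "fy", "cx", "cy" (pixels), "distortion" ([k1, k2, p1, p2, k3] as OpenCV has them; the pictures are not rectified), "camera_from_world" (4x4, takes a point from world to camera coordinates). Camera axes: x right, y down, z forward; pixel columns grow to the right and rows downward; lengths in mm; the calibration is good to about 2 mm. A picture is of the moment at which its call begins. There is no depth.
- hand_in(): hands the job in, once; it reports no verdict.
The state is a dict: "time": time; "qpos": joint angles; "joint_vel": joint speeds; "joint_efforts": joint torques, N m; "ee_pos": TCP position; "tool_rot": TCP orientation; "wrist_force": force on the tool from outside, world axes, zero at the start; "torque": the same for the moment, N m; "gripper_width": finger opening in mm.
Only numpy, scipy, OpenCV 4.12 (cv2) and the standard library are available. Lean on these libraries where they do the work, as an engineer would, in place of code of your own. Each camera call takes 0.05 s, during which the arm holds its last target.

## Working session

There is one attempt and no reset: what is moved stays moved. The work goes in short steps, Python scripts to look and compute and a tool call to move; the robot and the scene stay as the last step left them, time stands still between calls to the robot, and variables do not carry over. Pictures are saved under pics/ and viewed, and the job is handed in when it is done.

Besides the shell and the picture viewer there is one more tool, called after ">>>" in YAML: its name, and indented under it one key for each argument. move_arm: Moves the arm, as the interface text tells. Its arguments: {"type":"object","properties":{"commands":{"type":"array"},"newtons":{"type":"number"}},"required":["commands"]}

```bash
mkdir -p pics; ls
python3 - <<'E'
from rig import *
import cv2,pickle
print(read_state())
for n in ("side","top","wrist"):
    d=get_image(n); cv2.imwrite(f"pics/{n}0.png",d["frame"]); pickle.dump(d,open(f"{n}0.pkl","wb"))
    print(n,d["fx"],d["fy"],d["cx"],d["cy"],d["distortion"],d["camera_from_world"])
E
```

```text
pics
{'time': 0.0, 'qpos': array([ 1.17921916e+00,  1.16476729e-01,  1.44226522e+00,  2.59095696e-05,
        1.58399703e+00, -3.77764870e-02]), 'joint_vel': array([-0.00208774,  0.00083179,  0.00024694, -0.00144802, -0.00063607,
        0.0020098 ]), 'joint_efforts': array([-6.42771003e-03, -7.21254444e+01, -6.22608876e+01,  7.75508839e-02,
        2.39388936e-02,  7.97732525e-06]), 'ee_pos': array([233.78371062, 633.0342237 , 242.91143116]), 'tool_rot': array([ 0.5803976 ,  0.40386141, -0.40455341, -0.57997511]), 'wrist_force': array([ 0.81767099, -0.24452043, -0.05291047]), 'torque': array([ 0.01360466, -0.0096547 ,  0.05457686]), 'gripper_width': 92.92585752218464}
side 493.3608729756853 493.3608729756853 287.3660652053582 207.1733126679065 [-0.11904149  0.          0.          0.          0.        ] [[ 9.93444261e-01 -1.13383545e-01  1.45832625e-02 -4.39973503e+02]
 [-5.36986319e-02 -5.75458337e-01 -8.16066271e-01  2.40821915e+02]
 [ 1.00920547e-01  8.09933253e-01 -5.77774324e-01  1.26658514e+03]
 [ 0.00000000e+00  0.00000000e+00  0.00000000e+00  1.00000000e+00]]
top 390.1847996298227 390.1847996298227 278.20300607650137 205.26871022679052 [-0.05007305  0.          0.          0.          0.        ] [[-1.32439263e-02 -9.99910587e-01  1.84825680e-03  2.08926823e+02]
 [-9.94720840e-01  1.29870313e-02 -1.01792861e-01  4.89286491e+02]
 [ 1.01759756e-01 -3.18663671e-03 -9.94803899e-01  1.36711593e+03]
 [ 0.00000000e+00  0.00000000e+00  0.00000000e+00  1.00000000e+00]]
wrist 346.3739594949451 346.3739594949451 285.6580370572277 209.850723059049 [-0.00855809  0.          0.          0.          0.        ] [[ 3.46172519e-01  9.38170837e-01 -2.60471053e-04 -6.73928560e+02]
 [ 8.96140856e-01 -3.30581822e-01  2.96052740e-01 -3.48035393e+01]
 [ 2.77661939e-01 -1.02718741e-01 -9.55171559e-01  3.91783940e+02]
 [ 0.00000000e+00  0.00000000e+00  0.00000000e+00  1.00000000e+00]]
```

View pics/side0.png

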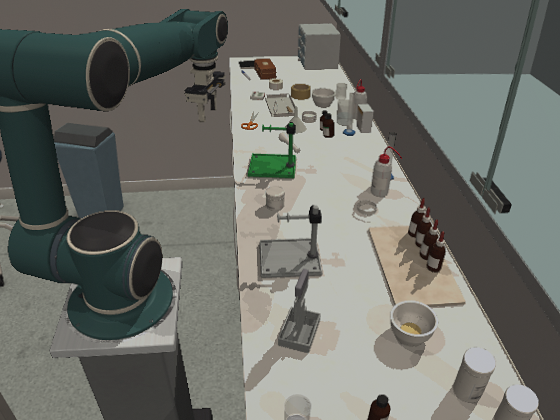

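View pics/top0.png

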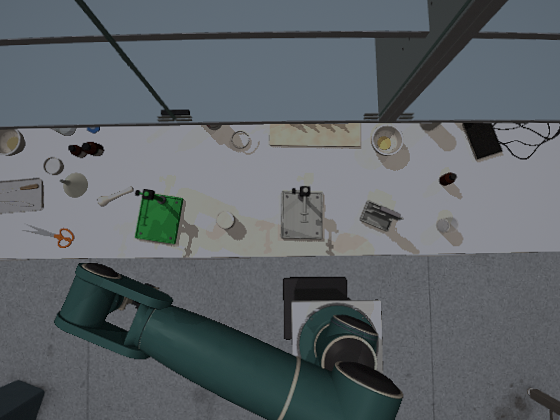

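View pics/wrist0.png

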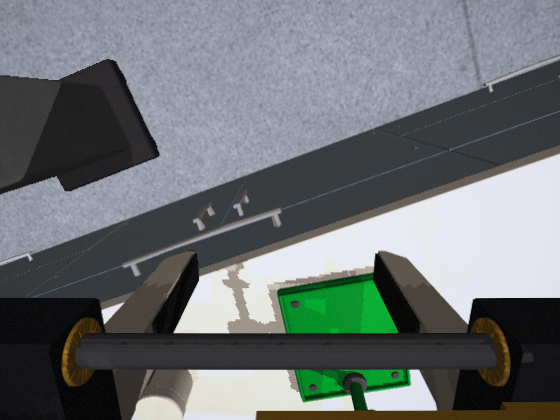

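Run:
```python
import pickle,cv2
s=pickle.load(open("side0.pkl","rb"))["frame"];t=pickle.load(open("top0.pkl","rb"))["frame"]
cv2.imwrite("pics/s_c.png",cv2.resize(s[190:360,240:360],None,fx=4.4,fy=3.5,interpolation=cv2.INTER_CUBIC)) if 0 else None
cv2.imwrite("pics/s_car.png",cv2.resize(s[265:355,265:335],None,fx=6,fy=6,interpolation=cv2.INTER_CUBIC))
cv2.imwrite("pics/s_st.png",cv2.resize(s[195:285,250:330],None,fx=6,fy=6,interpolation=cv2.INTER_CUBIC))
cv2.imwrite("pics/t_both.png",cv2.resize(t[175:250,270:410],None,fx=5.5,fy=5.5,interpolation=cv2.INTER_CUBIC))
```

```text
(no output)
```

View pics/s_car.png

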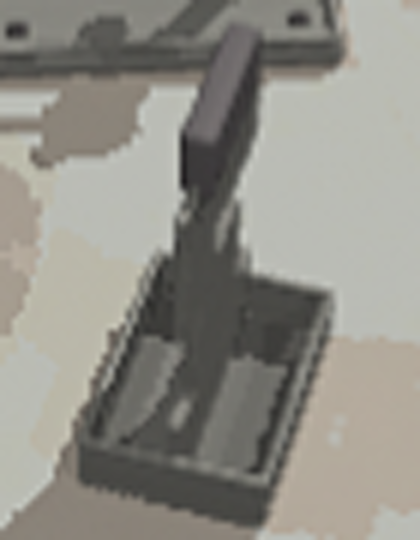

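View pics/s_st.png

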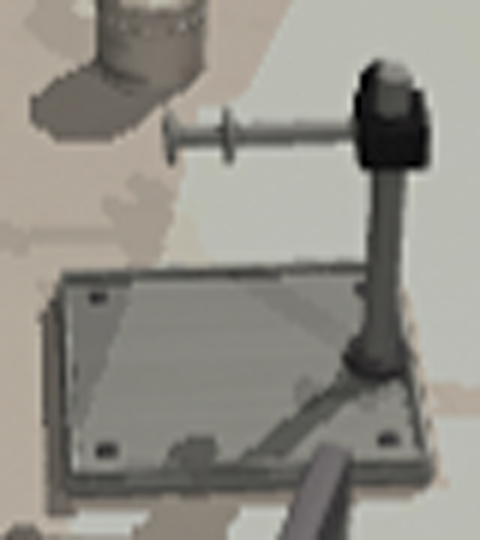

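View pics/t_both.png

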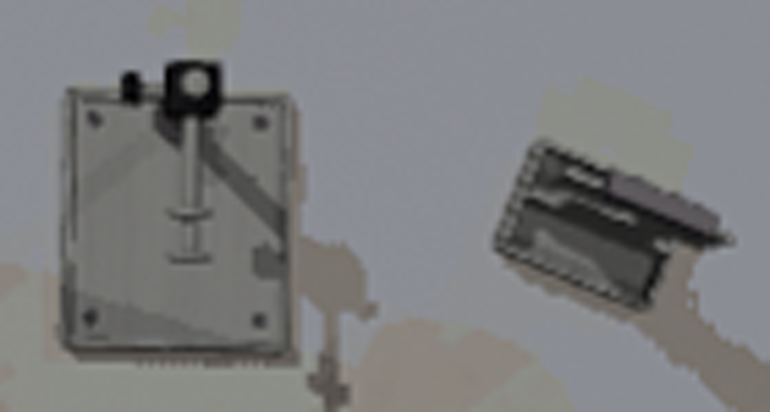

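```bash
cat > h.py <<'E'
import pickle,cv2,numpy as np
from scipy.optimize import least_squares
def proj(d,P):
    T=np.array(d["camera_from_world"]);r,_=cv2.Rodrigues(T[:3,:3]);K=np.array([[d["fx"],0,d["cx"]],[0,d["fy"],d["cy"]],[0,0,1.]])
    return cv2.projectPoints(np.array(P,float).reshape(-1,1,3),r,T[:3,3],K,np.array(d["distortion"]))[0].reshape(-1,2)
def ray(d,p):
    T=np.array(d["camera_from_world"]);K=np.array([[d["fx"],0,d["cx"]],[0,d["fy"],d["cy"]],[0,0,1.]])
    u=cv2.undistortPoints(np.array(p,float).reshape(-1,1,2),K,np.array(d["distortion"])).reshape(-1,2)
    v=np.c_[u,np.ones(len(u))]@T[:3,:3]; return -T[:3,:3].T@T[:3,3],v
def onz(d,p,z):
    c,v=ray(d,p); return c+v*((z-c[2])/v[:,2])[:,None]
def pose(p,P):
    P=np.array(P,float);c,s=np.cos(p[2]),np.sin(p[2]);return np.c_[p[0]+c*P[:,0]-s*P[:,1],p[1]+s*P[:,0]+c*P[:,1],P[:,2]]
E
python3 - <<'E'
from h import *
s=pickle.load(open("side0.pkl","rb"));t=pickle.load(open("top0.pkl","rb"))
tc=lambda L:(np.array(L)+.5)/5.5-.5+[270,175]
sc=lambda L:(np.array(L)+.5)/6-.5+[265,265]
ss=lambda L:(np.array(L)+.5)/6-.5+[250,195]
print("base top",onz(t,tc([(68,90),(292,97),(290,355),(65,350)]),17).round(1))
print("post top",onz(t,tc([(195,82)]),182).round(1), onz(s,ss([(393,72)]),182).round(1))
print("base side",onz(s,ss([(62,278),(375,262),(430,465),(72,478)]),17).round(1))
# collars triangulate
for a,b in (((190,260),(170,138)),((190,212),(229,136))):
    c1,v1=ray(t,tc([a]));c2,v2=ray(s,ss([b]));A=np.c_[v1[0],-v2[0]];k=np.linalg.lstsq(A,c2-c1,rcond=None)[0]
    print("collar",(c1+k[0]*v1[0]).round(1),(c2+k[1]*v2[0]).round(1))
h=[(-38,-53,26),(38,-53,26),(38,53,26),(-38,53,26)]
sp=sc([(80,440),(268,480),(330,292),(160,258),(185,135),(215,140),(235,28),(262,35)])
SP=h+[(-7,-33,183),(7,-33,183),(-7,33,183),(7,33,183)]
tp=tc([(540,143),(500,245),(648,308)]);TP=[(38,53,26),(-38,53,26),(-38,-53,26)]
f=lambda p:np.r_[(proj(s,pose(p,SP))-sp).ravel(),(proj(t,pose(p,TP))-tp).ravel()]
r=least_squares(f,[480,-100,-.4],loss='soft_l1');print(r.x,np.degrees(r.x[2]));print(f(r.x).reshape(-1,2).round(1))
E
```

```text
base top [[544.4 188.3  17. ]
 [537.9  41.6  17. ]
 [369.5  47.   17. ]
 [374.8 192.6  17. ]]
post top [[525.1 117.  182. ]] [[527.1 113.9 182. ]]
base side [[382.8 186.6  17. ]
 [537.4 184.3  17. ]
 [539.8  36.6  17. ]
 [377.5  44.   17. ]]
collar [424.3 119.7 148.2] [428.9 119.4 148.5]
collar [452.6 119.1 147.9] [455.3 118.9 148.2]
[ 4.54322205e+02 -1.53189076e+02 -4.04716856e-01] -23.188567769778103
[[-0.2  0.4]
 [-0.   1.4]
 [ 0.6 -0. ]
 [-0.7 -1.1]
 [-1.   0.1]
 [ 0.3  0.6]
 [-1.2 -1.8]
 [ 0.3 -1.7]
 [ 0.2 -1.6]
 [-0.1 -0.5]
 [ 0.6 -0.6]]
```

Run:
```python
from h import *
from rig import read_state
from scipy.spatial.transform import Rotation as R
st=read_state();r=R.from_quat(st["tool_rot"]);M=r.as_matrix();print(M.round(3))
w=pickle.load(open("wrist0.pkl","rb"));T=np.array(w["camera_from_world"])
c=-T[:3,:3].T@T[:3,3];print("cam",c, "in tool",M.T@(c-st["ee_pos"]),"fwd in tool",M.T@T[2,:3])
```

```text
[[ 0.347 -0.    -0.938]
 [ 0.938 -0.001  0.347]
 [-0.001 -1.    -0.   ]]
cam [155.70093233 660.99825673 384.34902074] in tool [  -0.98852283 -141.24267607   82.96820708] fwd in tool [ 6.86399992e-04  9.55173380e-01 -2.96046185e-01]
```

>>> move_arm:
  commands:
    - [[-0.1202,-0.057,-0.0872],[0,0,0],1]
    - [[-0.1202,-0.057,-0.0872],[0,0,0],1]
    - [[-0.1202,-0.057,-0.0872],[0,0,0],1]
    - [[-0.1202,-0.057,-0.0872],[0,0,0],1]
    - [[-0.1202,0,-0.0872],[0,0,0],1]
    - [[-0.1202,0,-0.0872],[0,0,0],1]
    - [[-0.1202,0,-0.0872],[0,0,0],1]
    - [[-0.1202,0,-0.0872],[0,0,0],1]
    - [[-0.1202,0,-0.0872],[0,0,0],1]
    - [[-0.1202,0,-0.0872],[0,0,0],1]
  newtons: 40

```text
time: 0.98
ee_pos: [334.1, 274.1, 300.5]
tool_rot: [0.58, 0.404, -0.404, -0.58]
wrist_force: [0.6, 0.3, 0.6]
gripper_width: 93.1
```

>>> move_arm:
  commands:
    - [[-0.1202,0,-0.0872],[0,0,0],1]
    - [[-0.1202,0,-0.0872],[0,0,0],1]
    - [[-0.1202,0,-0.0872],[0,0,0],1]
    - [[-0.1202,0,-0.0872],[0,0,0],1]
    - [[-0.1202,0,-0.0872],[0,0,0],1]
    - [[-0.1202,0,-0.0872],[0,0,0],1]
    - [[-0.1202,0,-0.0872],[0,0,0],1]
    - [[-0.1202,0,-0.0872],[0,0,0],1]
    - [[-0.1202,0,-0.0872],[0,0,0],1]
    - [[-0.1202,0,-0.0872],[0,0,0],1]

```text
time: 1.82
ee_pos: [434.5, -83.7, 300.7]
tool_rot: [0.58, 0.404, -0.404, -0.58]
wrist_force: [1.2, 0.3, 0.1]
gripper_width: 92.8
```

>>> move_arm:
  commands:
    - [[0,0,0],[0,0.0737,0],1]
    - [[0,0,0],[0,0.0737,0],1]
    - [[0,0,0],[0,0.0737,0],1]
    - [[0,0,0],[0,0.0737,0],1]
    - [[0,0,0],[0,0.0737,0],1]
    - [[0,0,0],[0,0.0737,0],1]
    - [[0,0,0],[0,0.0737,0],1]

```text
time: 2.4
ee_pos: [434.6, -81.6, 300.5]
tool_rot: [-0.693, -0.141, 0.141, 0.693]
wrist_force: [0.2, -0.3, -0.1]
gripper_width: 93.1
```

>>> move_arm:
  commands:
    - [[0,0,0],[0,0.0737,0],1]
    - [[0,0,0],[0,0.0737,0],1]
    - [[0,0,0],[0,0.0737,0],1]
    - [[0,0,0],[0,0.0737,0],1]
    - [[0,0,0],[0,0.0737,0],1]
    - [[0,0,0],[0,0.0737,0],1]
    - [[0,0,0],[0,0.0737,0],1]
    - [[0,0,0],[0,0,0],1]

```text
time: 3.07
ee_pos: [434.6, -81.6, 300.5]
tool_rot: [-0.692, 0.144, -0.144, 0.692]
wrist_force: [-0.0, 0.2, -0.1]
gripper_width: 93.0
```

Run:
```python
from rig import *
import cv2,pickle
for n in ("wrist",):
    d=get_image(n); cv2.imwrite(f"pics/{n}1.png",d["frame"]); pickle.dump(d,open(f"{n}1.pkl","wb"))
print(read_state())
```

```text
{'time': 3.1167, 'qpos': array([-2.43339157e-01, -4.11433110e-01,  1.82145748e+00,  8.58188018e-06,
        1.73174542e+00,  1.58649697e-01]), 'joint_vel': array([-1.86814708e-03,  8.15484857e-04, -1.53942292e-03,  4.20803479e-04,
       -4.07714291e-05, -8.60778115e-02]), 'joint_efforts': array([-1.33530432e-02, -2.87663841e+01, -6.27071571e+01,  7.56459846e-02,
       -5.65193870e-03,  2.34036148e+00]), 'ee_pos': array([434.57669533, -81.61097612, 300.52792722]), 'tool_rot': array([-0.69286613,  0.14123148, -0.14110659,  0.69287742]), 'wrist_force': array([ 0.50286008, -0.3297013 ,  0.15298944]), 'torque': array([-0.02225675,  0.07821137,  0.04299101]), 'gripper_width': 92.87751488297577}
```

View pics/wrist1.png

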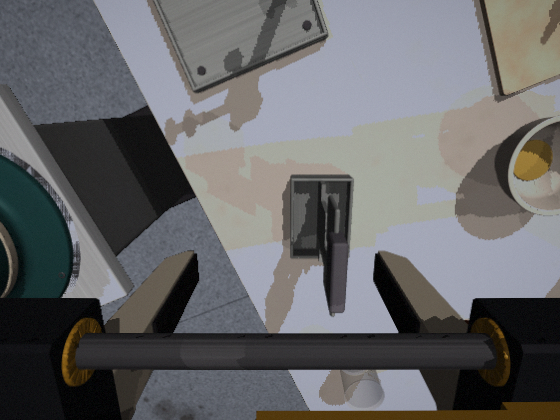

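Run:
```python
import pickle,cv2
s=pickle.load(open("wrist1.pkl","rb"))["frame"]
cv2.imwrite("pics/w1c.png",cv2.resize(s[165:325,270:370],None,fx=4,fy=3.7,interpolation=cv2.INTER_CUBIC))
```

```text
(no output)
```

View pics/w1c.png

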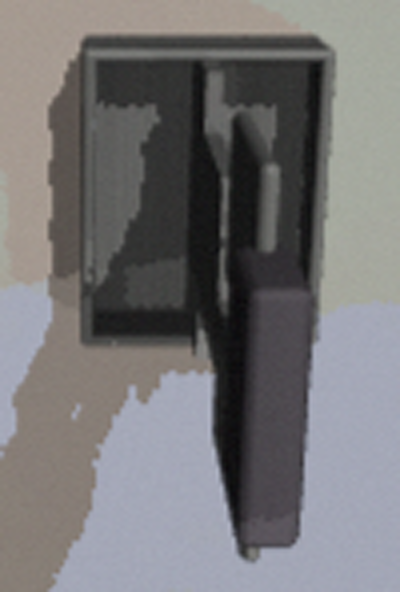

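Run:
```python
from h import *
w=pickle.load(open("wrist1.pkl","rb"))
p=(np.array([(85,52),(335,52),(85,342),(252,290),(312,290),(243,545),(299,545)])+.5)/[4,3.7]-.5+[270,165]
P=[(-38,53,26),(38,53,26),(-38,-53,26),(-7,33,183),(7,33,183),(-7,-33,183),(7,-33,183)]
f=lambda q:(proj(w,pose(q,P))-p).ravel()
r=least_squares(f,[454,-153,-.4]);print(r.x,np.degrees(r.x[2]));print(f(r.x).reshape(-1,2).round(1))
b=onz(w,p[3:],183);print(b.round(1),b.mean(0))
b=onz(w,p[:3],26);print(b.round(1))
```

```text
[ 4.51863843e+02 -1.53036611e+02 -4.04540687e-01] -23.17847399067215
[[-0.2 -0.8]
 [-0.5 -1.1]
 [-0.2  0.2]
 [-0.8 -0.6]
 [ 1.6 -0.7]
 [-1.2  1.5]
 [ 1.   1.4]]
[[ 458.8 -120.7  183. ]
 [ 469.9 -125.5  183. ]
 [ 433.9 -179.7  183. ]
 [ 445.  -184.5  183. ]] [ 451.91478254 -152.58419228  183.        ]
[[ 437.6  -90.4   26. ]
 [ 507.8 -120.8   26. ]
 [ 396.4 -186.6   26. ]]
```

>>> move_arm:
  commands:
    - [[0.0588,0,-0.0784],[0,0,0],1]
    - [[0.0588,0,-0.0784],[0,0,0],1]
    - [[0.0588,0,-0.0784],[0,0,0],1]
    - [[0,0.08,0],[0,0,0],0.7]
    - [[0,0.08,0],[0,0,0],0.7]
    - [[0,0.08,0],[0,0,0],0.7]
    - [[0,0.08,0],[0,0,0],0.7]
    - [[0,0.08,0],[0,0,0],0.7]
    - [[0,0.053,0],[0,0,0],0.6]
    - [[0,0.053,0],[0,0,0],0.5]

```text
time: 3.95
ee_pos: [452.0, -153.0, 173.2]
tool_rot: [-0.693, 0.141, -0.141, 0.693]
wrist_force: [-0.1, -0.5, 0.1]
gripper_width: 56.2
```

Run:
```python
from rig import *
import cv2,pickle
d=get_image("wrist"); cv2.imwrite(f"pics/wrist2.png",d["frame"])
d=get_image("side"); cv2.imwrite(f"pics/side2.png",cv2.resize(d["frame"][170:380,200:400],None,fx=2.8,fy=2.8))
s=read_state();print(s["ee_pos"],s["gripper_width"],s["wrist_force"])
```

```text
[ 451.52590501 -152.80056499  172.33761976] 48.9307020100925 [-0.07874971  0.32291283  0.23263183]
```

View pics/wrist2.png

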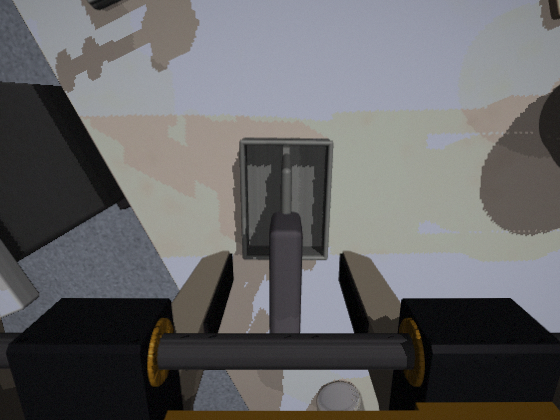

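View pics/side2.png

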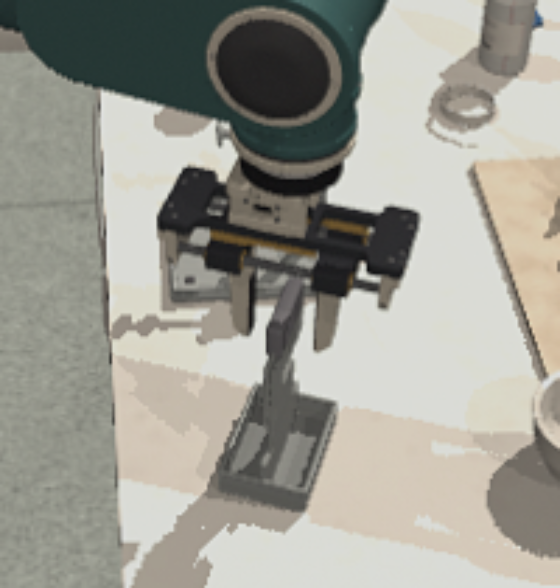

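>>> move_arm:
  commands:
    - [[0,0,0],[0,0,0],0.3]
    - [[0,0,0],[0,0,0],0.2]
    - [[0,0,0],[0,0,0],0.1]
    - [[0,0,0],[0,0,0],0.05]
    - [[0,0,0],[0,0,0],0]
    - [[0,0,0],[0,0,0],0]
    - [[0,0,0],[0,0,0],0]
    - [[0,0,0],[0,0,0],0]
  newtons: 45

```text
time: 4.72
ee_pos: [452.2, -153.1, 174.5]
tool_rot: [0.693, -0.142, 0.142, -0.693]
wrist_force: [-0.4, -0.9, 1.9]
gripper_width: 13.7
```

>>> move_arm:
  commands:
    - [[0,-0.004,0],[0,0,0],0]
    - [[0,-0.02,0],[0,0,0],0]
    - [[0,-0.06,0],[0,0,0],0]
    - [[0,-0.08,0],[0,0,0],0]
    - [[0,-0.08,0],[0,0,0],0]
    - [[0,-0.08,0],[0,0,0],0]
    - [[0,-0.02,0],[0,0,0],0]
    - [[0,0,0],[0,0,0],0]

```text
time: 5.38
ee_pos: [452.4, -153.1, 261.4]
tool_rot: [0.693, -0.141, 0.142, -0.693]
wrist_force: [0.1, -0.3, -3.2]
gripper_width: 13.9
```

Run:
```python
from rig import *
import cv2,pickle
d=get_image("wrist"); cv2.imwrite(f"pics/wrist3.png",d["frame"]);pickle.dump(d,open("wrist3.pkl","wb"))
s=read_state();print(s["ee_pos"],s["gripper_width"],s["wrist_force"],s["torque"],s["tool_rot"],s["time"])
```

```text
[ 452.11639198 -153.02876356  259.81669597] 13.430653325432484 [-0.44871274 -0.57396615 -3.97385178] [-0.05994327  0.08592985  0.01964004] [ 0.69275987 -0.14171016  0.14180744 -0.69274284] 5.4333
```

View pics/wrist3.png

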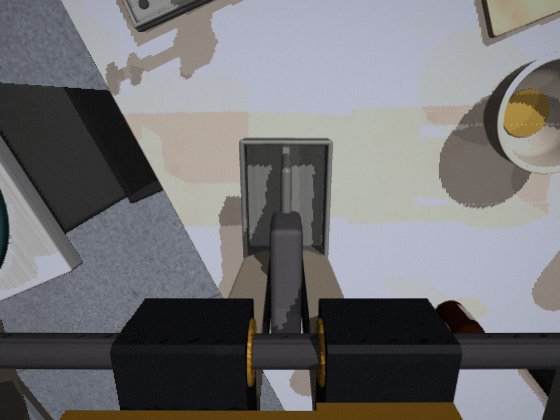

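>>> move_arm:
  commands:
    - [[0,0,0.02],[0,-0.04,0],0]
    - [[0,0,0.02],[0,-0.0597,0],0]
    - [[0,0,0.02],[0,-0.0597,0],0]
    - [[0,0,0.02],[0,-0.0597,0],0]
    - [[0,0,0.06],[0,-0.0198,0],0]
    - [[-0.01,0,0.09],[0,0,0],0]
    - [[-0.01,0,0.09],[0,0,0],0]
    - [[-0.01,0,0.09],[0,0,0],0]
    - [[-0.01,0,0.09],[0,0,0],0]
    - [[-0.01,0,0.09],[0,0,0],0]

```text
time: 6.27
ee_pos: [448.7, -5.1, 258.3]
tool_rot: [-0.707, 0.011, -0.009, 0.707]
wrist_force: [-0.0, -0.5, -2.9]
gripper_width: 13.3
```

>>> move_arm:
  commands:
    - [[-0.01,0,0.06],[0,0,0],0]
    - [[-0.01,0,0.03],[0,0,0],0]
    - [[0,0,0],[0,0,0],0]
    - [[0,0,0],[0,0,0],0]

```text
time: 6.6
ee_pos: [444.8, 16.3, 259.4]
tool_rot: [0.707, -0.01, 0.009, -0.707]
wrist_force: [-1.1, -0.3, -3.5]
gripper_width: 13.6
```

Run:
```python
from rig import *
import cv2,pickle
d=get_image("wrist"); cv2.imwrite(f"pics/wrist4.png",cv2.resize(d["frame"],None,fx=1.42,fy=1.42,interpolation=cv2.INTER_CUBIC));pickle.dump(d,open("wrist4.pkl","wb"))
s=read_state();print(s["ee_pos"],s["gripper_width"],s["wrist_force"],s["torque"],s["tool_rot"],s["time"])
from scipy.spatial.transform import Rotation as R
print(R.from_quat(s["tool_rot"]).as_matrix().round(3))
```

```text
[444.92208709  15.9117241  259.53720693] 13.87547684317392 [ 0.16103807 -0.49834796 -3.19425233] [-0.046373    0.03098084 -0.00027228] [ 0.70712893 -0.01034894  0.00983631 -0.70694047] 6.65
[[ 1.    -0.001  0.029]
 [-0.029 -0.     1.   ]
 [-0.001 -1.    -0.   ]]
```

View pics/wrist4.png

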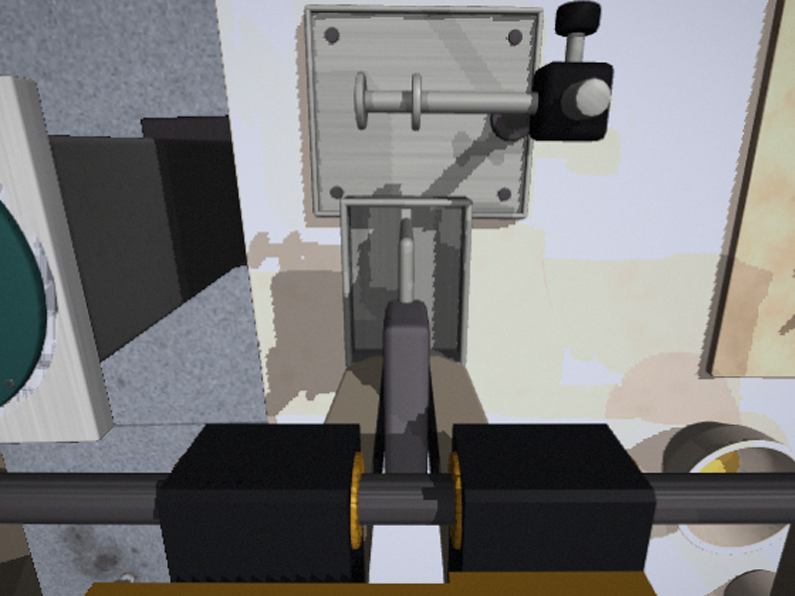

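Run:
```python
from h import *
w=pickle.load(open("wrist4.pkl","rb"));t=pickle.load(open("top0.pkl","rb"));s=pickle.load(open("side0.pkl","rb"))
tc=lambda L:(np.array(L)+.5)/5.5-.5+[270,175]
ss=lambda L:(np.array(L)+.5)/6-.5+[250,195]
wc=lambda L:(np.array(L)+.5)/1.42-.5
pw=wc([(305,8),(542,9),(526,217),(315,216),(593,97),(361,100.5),(416,101.5)])
pt=tc([(68,90),(292,97),(290,355),(65,350),(195,82),(190,260),(190,213)])
ps=ss([(170,138),(229,136),(393,72)])
def f(q,full=0):
    x,y,a,xo,zp=q
    B=[(xo-85,75,17),(xo+85,75,17),(xo+85,-75,17),(xo-85,-75,17)]
    po=(86,0,182);c=[(-13,0,zp),(13,0,zp)]
    ew=(proj(w,pose([x,y,a],B+[po]+c))-pw);et=(proj(t,pose([x,y,a],[B[1],B[2],B[3],B[0],po]+c))-pt);es=proj(s,pose([x,y,a],c+[po]))-ps
    if full: print(ew.round(1).tolist(),et.round(1).tolist(),es.round(1).tolist())
    return np.r_[ew.ravel(),et.ravel(),es.ravel()]
r=least_squares(f,[440,118,-.03,0,150],loss='soft_l1');print(r.x,np.degrees(r.x[2]));f(r.x,1)
for z in (146,150,154): print(z,onz(w,wc([(361,100.5),(416,101.5),(388.5,101)]),z).round(1).tolist())
# carrier: rim corners and lip
pc=wc([(342,199),(471,201),(407,236)]);
print("rim front z=113-?",onz(w,pc[:2],259.5-173+26).round(1).tolist())
# collar height: gap 26mm
```

```text
[ 4.38915289e+02  1.18812363e+02 -3.75718955e-02  1.87736903e+01
  1.49324885e+02] -2.1527110431368
[[-4.2, -5.0], [2.3, -3.7], [1.1, 2.7], [-4.1, 1.9], [0.4, 0.0], [0.2, 0.5], [-0.1, 0.2]] [[-0.4, -0.3], [0.4, -0.5], [0.2, -0.1], [-1.0, -0.2], [0.5, 0.1], [0.1, -0.5], [0.3, 0.0]] [[-1.1, -0.2], [-1.2, -0.1], [-1.0, -0.3]]
146 [[425.5, 119.9, 146.0], [452.1, 118.7, 146.0], [438.8, 119.3, 146.0]]
150 [[425.9, 119.5, 150.0], [452.0, 118.4, 150.0], [438.9, 119.0, 150.0]]
154 [[426.2, 119.2, 154.0], [451.9, 118.0, 154.0], [439.1, 118.6, 154.0]]
rim front z=113-? [[408.9, 70.0, 112.5], [483.4, 66.8, 112.5]]
```

>>> move_arm:
  commands:
    - [[-0.0073,0,0.0487],[0,0,0],0]
    - [[-0.0073,0,0.0487],[0,0,0],0]
    - [[-0.0073,0,0.0487],[0,0,0],0]
    - [[-0.0073,0,0.0487],[0,0,0],0]
    - [[-0.0073,0,0.0487],[0,0,0],0]
    - [[0,0.03,0],[0,0,0],0]
    - [[0,0.03,0],[0,0,0],0]
    - [[0,0.03,0],[0,0,0],0]
    - [[0,0.02,0],[0,0,0],0]
    - [[0,0,0],[0,0,0],0]

```text
time: 7.48
ee_pos: [437.3, 76.9, 230.9]
tool_rot: [0.707, -0.011, 0.01, -0.707]
wrist_force: [-0.0, 0.6, -3.4]
gripper_width: 13.7
```

Run:
```python
from rig import *
import cv2,pickle
d=get_image("wrist"); cv2.imwrite(f"pics/wrist5.png",cv2.resize(d["frame"],None,fx=1.42,fy=1.42,interpolation=cv2.INTER_CUBIC));pickle.dump(d,open("wrist5.pkl","wb"))
d=get_image("side"); cv2.imwrite(f"pics/side5.png",cv2.resize(d["frame"][160:300,220:360],None,fx=4,fy=4,interpolation=cv2.INTER_CUBIC));pickle.dump(d,open("side5.pkl","wb"))
for i in range(1):
  s=read_state();print(s["ee_pos"],s["gripper_width"],s["wrist_force"],s["torque"],s["tool_rot"],s["time"])
```

```text
[437.57947003  77.14916825 232.42698175] 13.74237203661209 [ 0.1691055  -0.26028123 -3.06371483] [-0.05288243  0.00942461  0.01795979] [ 0.70708912 -0.01044483  0.01014738 -0.70697447] 7.5833
```

View pics/wrist5.png

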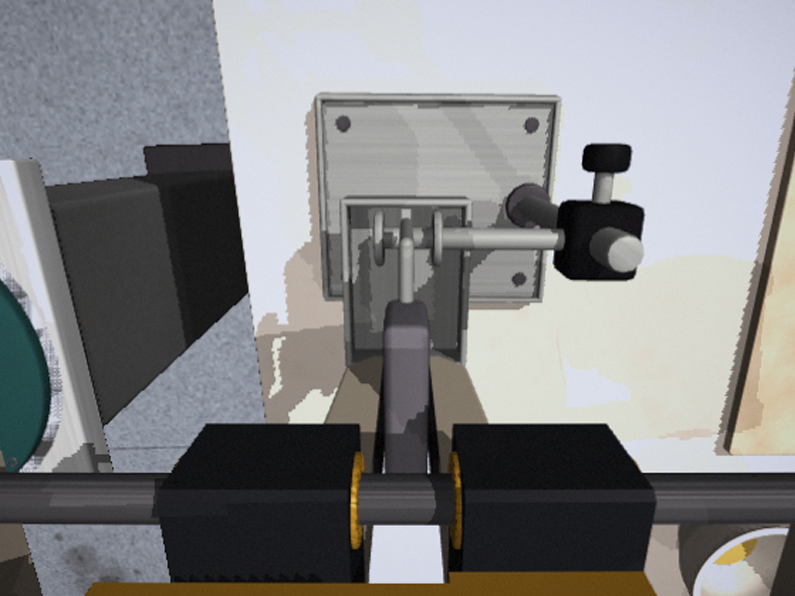

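View pics/side5.png

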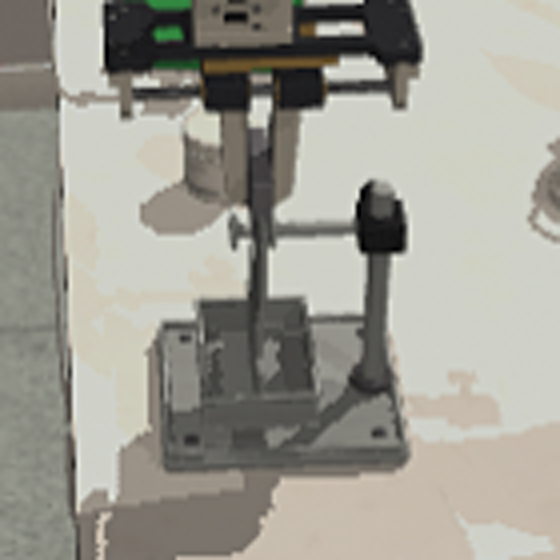

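>>> move_arm:
  commands:
    - [[0,0.008,0],[0,0,0],0]
    - [[0,0.008,0],[0,0,0],0]
    - [[0,0.004,0],[0,0,0],0]
    - [[0,0.004,0],[0,0,0],0]
    - [[0,0.004,0],[0,0,0],0]
    - [[0,0,0],[0,0,0],0]

```text
time: 8.08
ee_pos: [437.5, 77.6, 225.4]
tool_rot: [0.707, -0.01, 0.01, -0.707]
wrist_force: [-0.3, -0.2, -3.5]
gripper_width: 13.5
```

>>> move_arm:
  commands:
    - [[0,0.003,0],[0,0,0],0]
    - [[0,0.003,0],[0,0,0],0]

```text
time: 8.25
ee_pos: [437.6, 77.6, 224.2]
tool_rot: [-0.707, 0.01, -0.01, 0.707]
wrist_force: [-0.8, -0.5, -2.6]
gripper_width: 13.6
```

>>> move_arm:
  commands:
    - [[0,0.003,0],[0,0,0],0]
    - [[0,0,0],[0,0,0],0]

```text
time: 8.42
ee_pos: [437.6, 77.6, 223.3]
tool_rot: [0.707, -0.01, 0.01, -0.707]
wrist_force: [-0.4, 0.1, -3.2]
gripper_width: 13.6
```

>>> move_arm:
  commands:
    - [[0,0.003,0],[0,0,0],0]
    - [[0,0,0],[0,0,0],0]

```text
time: 8.58
ee_pos: [437.6, 77.6, 222.6]
tool_rot: [0.707, -0.01, 0.01, -0.707]
wrist_force: [-0.9, 0.5, -3.7]
gripper_width: 13.8
```

>>> move_arm:
  commands:
    - [[0,0.003,0],[0,0,0],0]
    - [[0,0,0],[0,0,0],0]

```text
time: 8.75
ee_pos: [437.6, 77.6, 221.8]
tool_rot: [0.707, -0.01, 0.01, -0.707]
wrist_force: [-0.2, 0.1, -3.3]
gripper_width: 13.6
```

>>> move_arm:
  commands:
    - [[0,0.003,0],[0,0,0],0]
    - [[0,0,0],[0,0,0],0]

```text
time: 8.92
ee_pos: [437.5, 77.6, 221.0]
tool_rot: [0.707, -0.01, 0.01, -0.707]
wrist_force: [0.5, -0.2, -2.8]
gripper_width: 13.6
```

>>> move_arm:
  commands:
    - [[0,0.003,0],[0,0,0],0]
    - [[0,0,0],[0,0,0],0]

```text
time: 9.08
ee_pos: [437.6, 77.6, 220.3]
tool_rot: [0.707, -0.01, 0.01, -0.707]
wrist_force: [0.5, -1.1, -3.5]
gripper_width: 13.6
```

>>> move_arm:
  commands:
    - [[0,0.002,0],[0,0,0],0]
    - [[0,0,0],[0,0,0],0]

```text
time: 9.25
ee_pos: [437.6, 77.6, 220.0]
tool_rot: [0.707, -0.01, 0.01, -0.707]
wrist_force: [0.4, -0.7, -2.5]
gripper_width: 13.6
```

>>> move_arm:
  commands:
    - [[0,0.002,0],[0,0,0],0]
    - [[0,0,0],[0,0,0],0]

```text
time: 9.42
ee_pos: [437.7, 77.6, 219.8]
tool_rot: [-0.707, 0.01, -0.01, 0.707]
wrist_force: [-1.6, -1.1, 3.0]
gripper_width: 14.0
```

>>> move_arm:
  commands:
    - [[0,0.002,0],[0,0,0],0]
    - [[0,0,0],[0,0,0],0]

```text
time: 9.58
ee_pos: [437.7, 77.5, 219.6]
tool_rot: [0.707, -0.01, 0.01, -0.707]
wrist_force: [-2.1, -2.3, 6.7]
gripper_width: 13.5
```

>>> move_arm:
  commands:
    - [[0,-0.005,0],[0,0,0],0]
    - [[0,-0.005,0],[0,0,0],0]
    - [[0,0,0],[0,0,0],0]
    - [[0,0,0],[0,0,0],0]

```text
time: 9.92
ee_pos: [437.5, 77.6, 221.1]
tool_rot: [0.707, -0.01, 0.01, -0.707]
wrist_force: [0.6, -0.5, -3.1]
gripper_width: 14.0
```

>>> move_arm:
  commands:
    - [[0,0,0.01],[0,0,0],0]
    - [[0,0,0.01],[0,0,0],0]
    - [[0,0,0.01],[0,0,0],0]
    - [[0,0,0.01],[0,0,0],0]

```text
time: 10.25
ee_pos: [437.8, 87.9, 221.3]
tool_rot: [-0.707, 0.01, -0.01, 0.707]
wrist_force: [-0.3, 0.4, -2.9]
gripper_width: 13.6
```

>>> move_arm:
  commands:
    - [[0,0,0.01],[0,0,0],0]
    - [[0,0,0.01],[0,0,0],0]
    - [[0,0,0.01],[0,0,0],0]
    - [[0,0,0.01],[0,0,0],0]

```text
time: 10.58
ee_pos: [438.1, 97.9, 221.4]
tool_rot: [0.707, -0.01, 0.01, -0.707]
wrist_force: [-0.6, -0.3, -3.4]
gripper_width: 13.8
```

>>> move_arm:
  commands:
    - [[0,0,0.01],[0,0,0],0]
    - [[0,0,0.01],[0,0,0],0]
    - [[0,0,0.01],[0,0,0],0]
    - [[0,0,0.01],[0,0,0],0]
    - [[0,0,0.01],[0,0,0],0]
    - [[0,0,0.01],[0,0,0],0]
    - [[0,0,0],[0,0,0],0]

```text
time: 11.17
ee_pos: [438.6, 113.0, 221.4]
tool_rot: [-0.707, 0.01, -0.01, 0.707]
wrist_force: [0.2, 0.3, -3.1]
gripper_width: 13.6
```

Run:
```python
from rig import *
import cv2,pickle
d=get_image("wrist"); cv2.imwrite(f"pics/wrist6.png",cv2.resize(d["frame"],None,fx=1.42,fy=1.42,interpolation=cv2.INTER_CUBIC))
```

```text
(no output)
```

View pics/wrist6.png

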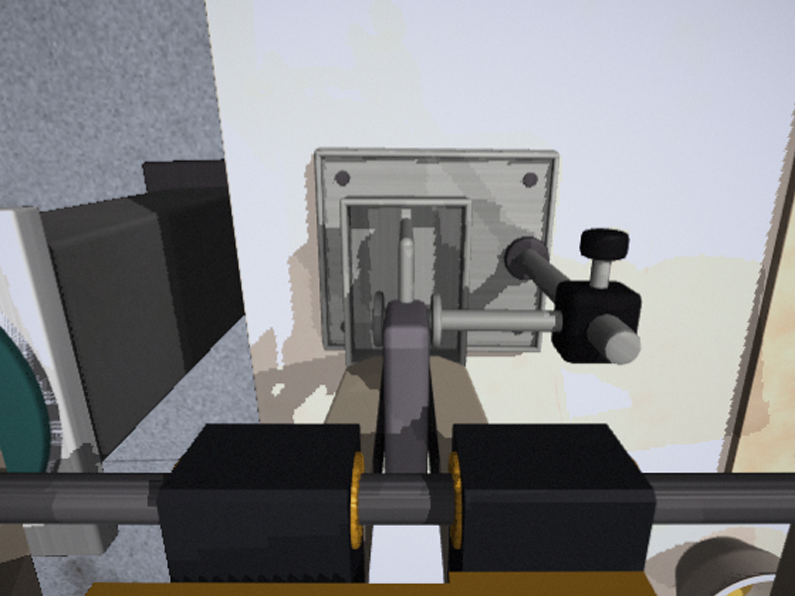

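>>> move_arm:
  commands:
    - [[0,0,0.006],[0,0,0],0]
    - [[0,0,0.006],[0,0,0],0]
    - [[0,0,0],[0,0,0],0]

```text
time: 11.47
ee_pos: [438.7, 115.7, 221.4]
tool_rot: [-0.707, 0.01, -0.01, 0.707]
wrist_force: [0.3, 0.1, -3.0]
gripper_width: 13.9
```

>>> move_arm:
  commands:
    - [[0,0,0.004],[0,0,0],0]
    - [[0,0,0],[0,0,0],0]

```text
time: 11.63
ee_pos: [438.7, 116.6, 221.4]
tool_rot: [-0.707, 0.01, -0.01, 0.707]
wrist_force: [-0.6, -0.3, -3.0]
gripper_width: 13.6
```

Picture: the plate runs midway between the collars (407 vs collars 378/437), the pin well inside the slot. Feeling for the end wall (expected at y ≈ 121).

>>> move_arm:
  commands:
    - [[0,0,0.004],[0,0,0],0]
    - [[0,0,0.004],[0,0,0],0]
    - [[0,0,0],[0,0,0],0]

```text
time: 11.88
ee_pos: [438.7, 118.7, 221.4]
tool_rot: [-0.707, 0.01, -0.01, 0.707]
wrist_force: [-0.2, 0.6, -3.5]
gripper_width: 13.6
```

>>> move_arm:
  commands:
    - [[0,0,0.003],[0,0,0],0]
    - [[0,0,0],[0,0,0],0]

```text
time: 12.05
ee_pos: [438.8, 119.4, 221.4]
tool_rot: [-0.707, 0.01, -0.01, 0.707]
wrist_force: [-0.7, -0.0, -2.9]
gripper_width: 14.0
```

>>> move_arm:
  commands:
    - [[0,0,0.003],[0,0,0],0]
    - [[0,0,0],[0,0,0],0]

```text
time: 12.22
ee_pos: [438.8, 120.1, 221.4]
tool_rot: [-0.707, 0.01, -0.01, 0.707]
wrist_force: [-0.1, -0.4, -3.2]
gripper_width: 13.6
```

>>> move_arm:
  commands:
    - [[0,0,0.003],[0,0,0],0]
    - [[0,0,0],[0,0,0],0]

```text
time: 12.38
ee_pos: [438.8, 120.9, 221.4]
tool_rot: [-0.707, 0.01, -0.01, 0.707]
wrist_force: [-0.1, 0.6, -3.5]
gripper_width: 13.9
```

>>> move_arm:
  commands:
    - [[0,0,0.002],[0,0,0],0]
    - [[0,0,0],[0,0,0],0]

```text
time: 12.55
ee_pos: [438.8, 121.4, 221.4]
tool_rot: [-0.707, 0.01, -0.01, 0.707]
wrist_force: [0.9, -0.6, -3.4]
gripper_width: 13.8
```

>>> move_arm:
  commands:
    - [[0,0,0.002],[0,0,0],0]
    - [[0,0,0],[0,0,0],0]

```text
time: 12.72
ee_pos: [438.8, 121.7, 221.4]
tool_rot: [0.707, -0.01, 0.01, -0.707]
wrist_force: [-0.5, -1.4, -3.5]
gripper_width: 13.8
```

>>> move_arm:
  commands:
    - [[0,0,0.002],[0,0,0],0]
    - [[0,0,0],[0,0,0],0]

```text
time: 12.88
ee_pos: [438.9, 122.1, 221.4]
tool_rot: [0.707, -0.01, 0.01, -0.707]
wrist_force: [-0.0, -3.8, -3.6]
gripper_width: 13.4
```

>>> move_arm:
  commands:
    - [[0,0,-0.006],[0,0,0],0]
    - [[0,0,-0.005],[0,0,0],0]
    - [[0,0,0],[0,0,0],0]
    - [[0,0.004,0],[0,0,0],0]
    - [[0,0.004,0],[0,0,0],0]

```text
time: 13.3
ee_pos: [438.8, 119.6, 219.4]
tool_rot: [-0.707, 0.01, -0.01, 0.707]
wrist_force: [-0.4, -0.4, -3.1]
gripper_width: 13.7
```

>>> move_arm:
  commands:
    - [[0,0.004,0],[0,0,0],0]
    - [[0,0.004,0],[0,0,0],0]

```text
time: 13.47
ee_pos: [438.7, 119.6, 217.2]
tool_rot: [-0.707, 0.01, -0.01, 0.707]
wrist_force: [0.1, 0.4, -2.0]
gripper_width: 13.8
```

>>> move_arm:
  commands:
    - [[0,0.004,0],[0,0,0],0]
    - [[0,0.004,0],[0,0,0],0]

```text
time: 13.63
ee_pos: [438.8, 119.6, 215.2]
tool_rot: [0.707, -0.01, 0.01, -0.707]
wrist_force: [-0.1, -0.2, -3.1]
gripper_width: 13.4
```

>>> move_arm:
  commands:
    - [[0,0.004,0],[0,0,0],0]
    - [[0,0.004,0],[0,0,0],0]
    - [[0,0,0],[0,0,0],0]

```text
time: 13.88
ee_pos: [438.7, 119.6, 213.2]
tool_rot: [0.707, -0.01, 0.01, -0.707]
wrist_force: [-0.4, 0.3, -2.8]
gripper_width: 13.8
```

In the notch without touching its sides; now the last ~2.5 mm by feel.

>>> move_arm:
  commands:
    - [[0,0.003,0],[0,0,0],0]
    - [[0,0.003,0],[0,0,0],0]
    - [[0,0,0],[0,0,0],0]

```text
time: 14.13
ee_pos: [438.7, 119.6, 211.7]
tool_rot: [0.707, -0.01, 0.01, -0.707]
wrist_force: [-0.9, -0.8, -2.6]
gripper_width: 13.9
```

>>> move_arm:
  commands:
    - [[0,0.002,0],[0,0,0],0]
    - [[0,0,0],[0,0,0],0]

```text
time: 14.3
ee_pos: [438.8, 119.6, 211.3]
tool_rot: [0.707, -0.01, 0.01, -0.707]
wrist_force: [-0.4, 0.1, -2.8]
gripper_width: 13.8
```

>>> move_arm:
  commands:
    - [[0,0.002,0],[0,0,0],0]
    - [[0,0,0],[0,0,0],0]

```text
time: 14.47
ee_pos: [438.8, 119.6, 211.0]
tool_rot: [-0.707, 0.01, -0.01, 0.707]
wrist_force: [0.5, 0.3, -1.4]
gripper_width: 14.0
```

>>> move_arm:
  commands:
    - [[0,0.001,0],[0,0,0],0]
    - [[0,0,0],[0,0,0],0]

```text
time: 14.63
ee_pos: [438.8, 119.6, 210.9]
tool_rot: [-0.707, 0.01, -0.01, 0.707]
wrist_force: [-0.1, 0.0, 0.4]
gripper_width: 13.6
```

Run:
```python
from rig import *
import cv2,pickle
d=get_image("wrist"); cv2.imwrite(f"pics/wrist7.png",cv2.resize(d["frame"],None,fx=1.42,fy=1.42,interpolation=cv2.INTER_CUBIC))
d=get_image("side"); cv2.imwrite(f"pics/side7.png",cv2.resize(d["frame"][160:300,220:360],None,fx=4,fy=4,interpolation=cv2.INTER_CUBIC))
s=read_state();print(s["ee_pos"],s["wrist_force"],s["torque"])
```

```text
[438.82155262 119.57321153 210.87147952] [0.01797343 0.33232174 1.21042772] [-0.07663381  0.24754281 -0.04870879]
```

View pics/side7.png

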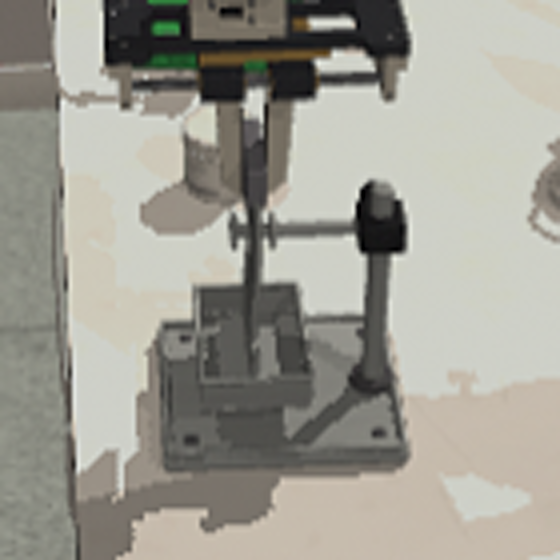

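>>> move_arm:
  commands:
    - [[0,0,0],[0,0,0],0.1]
    - [[0,0,0],[0,0,0],0.14]
    - [[0,0,0],[0,0,0],0.15]
    - [[0,0,0],[0,0,0],0.16]
    - [[0,0,0],[0,0,0],0.17]
    - [[0,0,0],[0,0,0],0.18]
    - [[0,0,0],[0,0,0],0.2]
    - [[0,0,0],[0,0,0],0.23]
    - [[0,0,0],[0,0,0],0.26]
    - [[0,0,0],[0,0,0],0.3]
  newtons: 5

```text
time: 15.57
ee_pos: [438.8, 119.6, 210.6]
tool_rot: [0.707, -0.01, 0.01, -0.707]
wrist_force: [0.6, -0.2, -1.1]
gripper_width: 26.4
```

>>> move_arm:
  commands:
    - [[0,0,0],[0,0,0],0.35]
    - [[0,0,0],[0,0,0],0.4]
    - [[0,0,0],[0,0,0],0.45]
    - [[0,0,0],[0,0,0],0.5]
    - [[0,0,0],[0,0,0],0.5]
    - [[0,0,0],[0,0,0],0.5]
    - [[0,0,0],[0,0,0],0.5]

```text
time: 16.15
ee_pos: [438.8, 119.6, 210.6]
tool_rot: [0.707, -0.01, 0.01, -0.707]
wrist_force: [0.0, -0.9, -0.1]
gripper_width: 46.1
```

Run:
```python
from rig import *
import cv2,pickle
d=get_image("wrist"); cv2.imwrite(f"pics/wrist8.png",cv2.resize(d["frame"],None,fx=1.42,fy=1.42,interpolation=cv2.INTER_CUBIC))
s=read_state();print(s["ee_pos"],s["wrist_force"],s["torque"],s["gripper_width"])
```

```text
[438.7662078  119.56171782 210.61926352] [0.25548666 0.16218418 0.20901451] [-0.04840044  0.08891677 -0.01810297] 46.26199995739259
```

View pics/wrist8.png

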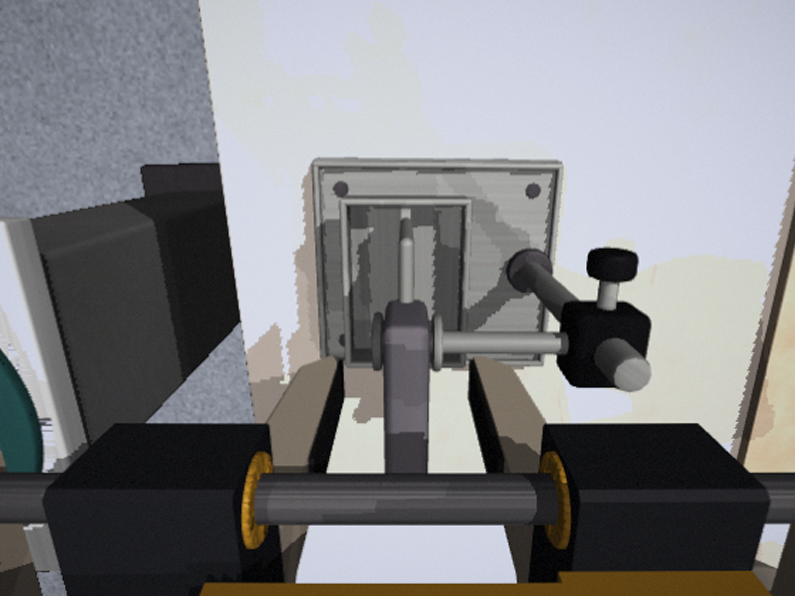

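Released; the carrier hangs between the collars, fingers clear on both sides (bar 385–430, fingers at 340 and 470). Straight up and away.

>>> move_arm:
  commands:
    - [[0,-0.02,0],[0,0,0],0.5]
    - [[0,-0.04,0],[0,0,0],0.5]
    - [[0,-0.08,0],[0,0,0],0.5]
    - [[0,-0.08,0],[0,0,0],0.5]
    - [[0,-0.08,0],[0,0,0],0.5]
    - [[0,-0.08,0],[0,0,0],0.5]
    - [[0,-0.04,0],[0,0,0],0.5]
    - [[0,0,0],[0,0,0],0.5]
    - [[0,0,0],[0,0,0],0.5]
    - [[0,0,0],[0,0,0],0.5]

```text
time: 17.03
ee_pos: [438.6, 119.5, 314.5]
tool_rot: [0.707, -0.01, 0.01, -0.707]
wrist_force: [0.6, -0.2, 0.2]
gripper_width: 46.5
```

Run:
```python
from rig import *
import cv2,pickle
d=get_image("wrist"); cv2.imwrite(f"pics/wrist9.png",d["frame"])
d=get_image("side"); cv2.imwrite(f"pics/side9.png",cv2.resize(d["frame"][140:300,210:370],None,fx=3.6,fy=3.6,interpolation=cv2.INTER_CUBIC))
```

```text
(no output)
```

View pics/wrist9.png

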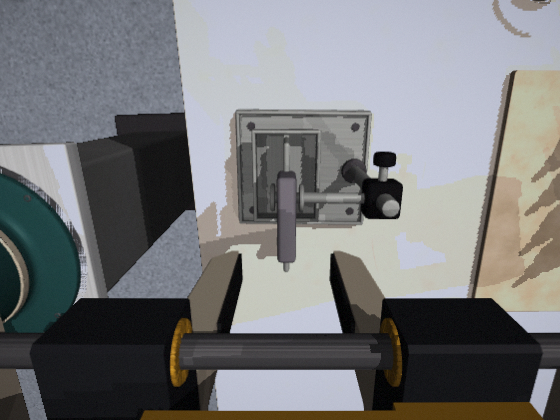

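View pics/side9.png

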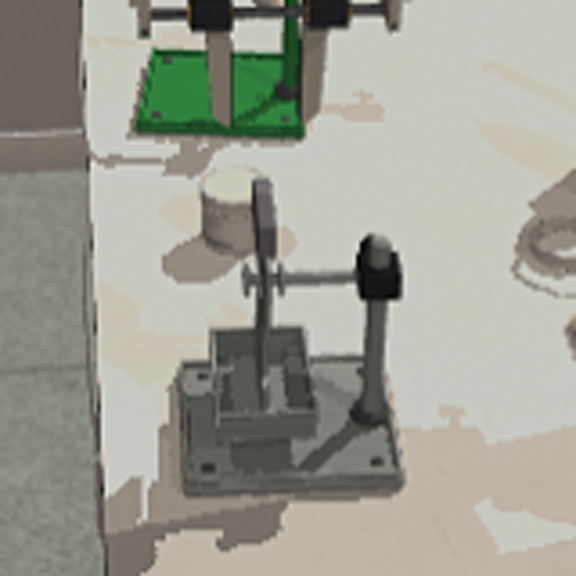

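>>> move_arm:
  commands:
    - [[0,0,0],[0,0,0],0.5]
    - [[0,0,0],[0,0,0],0.5]
    - [[0,0,0],[0,0,0],0.5]
    - [[0,0,0],[0,0,0],0.5]
    - [[0,0,0],[0,0,0],0.5]
    - [[0,0,0],[0,0,0],0.5]

```text
time: 17.63
ee_pos: [438.8, 119.6, 315.6]
tool_rot: [-0.707, 0.01, -0.01, 0.707]
wrist_force: [-0.4, -0.2, -0.2]
gripper_width: 46.6
```

Run:
```python
from rig import *
import cv2,numpy as np
a=cv2.imread("pics/wrist9.png").astype(int)
d=get_image("wrist")["frame"].astype(int); D=np.abs(d-a).max(2); print((D>40).sum(), D.mean(), read_state()["time"])
```

```text
2654 3.9822023809523808 17.6833
```

Run:
```python
from rig import *
import cv2
cv2.imwrite("pics/wA.png",get_image("wrist")["frame"]);cv2.imwrite("pics/sA.png",get_image("side")["frame"])
```

>>> move_arm:
  commands:
    - [[0,0,0],[0,0,0],0.5]
    - [[0,0,0],[0,0,0],0.5]
    - [[0,0,0],[0,0,0],0.5]
    - [[0,0,0],[0,0,0],0.5]
    - [[0,0,0],[0,0,0],0.5]
    - [[0,0,0],[0,0,0],0.5]
    - [[0,0,0],[0,0,0],0.5]
    - [[0,0,0],[0,0,0],0.5]

```text
time: 18.45
ee_pos: [438.8, 119.6, 315.6]
tool_rot: [-0.707, 0.01, -0.01, 0.707]
wrist_force: [0.5, 0.1, -0.6]
gripper_width: 46.3
```

Run:
```python
from rig import *
import cv2,numpy as np
for n,f in(("wrist","pics/wA.png"),("side","pics/sA.png")):
    a=cv2.imread(f).astype(int);D=np.abs(get_image(n)["frame"].astype(int)-a).max(2);print(n,(D>40).sum(),D.mean().round(2))
    if n=="side": print((D[190:285,260:325]>40).sum())
    else: print((D[100:280,230:330]>40).sum())
```

```text
wrist 751 2.82
0
side 5 0.8
0
```

```bash
python3 -c "
from rig import *
print(hand_in())"
```

```text
the job is handed in; nothing more can be done
None
```

The carrier is hanging on the grey stand's pin, upright and still, and I handed the job in at about 18.5 s of the 48 s allowed.

- **What I did:** I gripped the carrier by its bar, turned it about 21° to line up with the stand, and lowered the lip until it touched the pin. The largest push while feeling was about 10 N. I then lifted about 1.5 mm, slid sideways until the slot's end wall touched the pin (about 4 N), backed off 2 mm, and lowered about 10.5 mm until the pin took the weight. After that I opened the gripper slowly and rose straight up.
- **Pin height:** The pin felt about 11 mm below nominal, near 149 mm above the worktop. The camera fits agreed at 148–150 mm.
- **Last checks:**
  - The depth at which the pin took the weight matched the expected notch depth within about 1 mm.
  - The plate sits midway between the collars and looks upright in the side and wrist pictures.
  - The wrist force is back near zero with the gripper about 100 mm above the carrier.
  - In pictures taken about 0.8 s apart, the area around the carrier did not change.
- **What disagreed:**
  - The end wall was met 0.6 mm later than predicted.
  - The base corners I read in one wrist picture were up to 5 pixels off the fit, so I relied on the collars there.
  - An earlier pair of wrist pictures differed because the arm was still settling by about 1 mm.
  - The last wrist pair still differed in about 750 pixels away from the carrier; I did not look into why.

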